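Put the blade-change and set-up kit back in its holders

ROBOT

A 6-joint arm with a two-finger parallel gripper is mounted at the origin on a cart in front of the work surface, level with it; the furniture and walls round the work are solid. World frame = base frame: x ahead of the robot, y to its left, z up, the work surface at z = 0. Lengths are in m, angles in degrees, forces in N, time in s.
With the tool pointing down it reaches from about 0.4 to 0.825 m from the base axis. Payload 7 kg.
Tool frame: the origin (TCP) lies on the centre line of the jaws, within the pads' length; the fingertips stand 19 mm ahead of it and the grasp point (between the pads) is the TCP (r.tip_extent is the distance from the TCP to the fingertips, in m); z points along the fingers, y is the line along which they close (so a half turn about z gives the same grasp; the last joint's range is limited). The gripper opens to 88 mm and grips with 3 to 60 N. Pads are 19 mm wide; open, the fingers measure 130 mm over their backs; the gripper's body (78 mm by 193 mm) begins 47 mm behind the grasp point.
Start: joints at [91.622, 20.546, 0.682, 0, -70.136, -16.507], TCP at [0.173, 0.652, 0.246] pointing down, gripper open.
Joint ranges: [-176.03, 176.03], [-82.01, 121.73], [-58.28, 71.71], [-173.87, 95.51], [-174.79, -0.11], [-173.66, 173.66]. Speed limits (degrees/s): [136.94, 136.94, 172.46, 180, 180, 180].

INTERFACE

Orientations are given as [roll, pitch, yaw] about the fixed x, y, z axes, in that order (R = Rz(yaw) Ry(pitch) Rx(roll)).
In Python, from plant import r gives the robot as it stands. The module is installed in compiled form; this text tells all that it offers.
- The arm moves only by the tool jog_arm, never from a script. Its argument "deltas" is a list that holds one entry, the list of rows, each a list of 5 numbers: the opening, from -1 (shut) to 1 (fully open), then the shift along the world's x, y, z in cm, then the turn about the world's z in rad. In form: [[[claw, dx, dy, dz, turn], ...]]. A call has 1 to 8 rows; each row shifts and turns the commanded pose from where the row before left it; what a row does not reach is not made up. A row lasts 1/8 s, in which the tool goes at most 62.5 mm and 10.7 degrees, less where a joint would pass 70% of its speed; a pose out of reach is approached as far as the arm can. A call with a gripper value outside its range is refused whole. The fingers move at their own pace and stop on an object; "force" is the grip in N (left out, the last holds). Time passes only in rows, so rows that do not move let the fingers close. It gives the time, the measured TCP pose, the force, the opening and the grip force at its end, in the units of the state.
- r.get_state(): the state, without advancing time (a new reading comes with each control period).
- r.capture(name): name is "scene" or "top" or "wrist"; returns the picture (480x640x3 uint8, blue, green, red); there is no depth.
- r.camera_info(name): a dict with "fx", "fy", "cx", "cy" (pixels), "view" (4x4, takes a point from world to camera coordinates). Camera axes: x right, y up, looking along -z (the intrinsics and any distortion apply to the point x, -y, -z); pixel columns grow to the right and rows downward; lengths in m; the calibration is good to about 2 mm. A picture is of the moment at which its call begins: read the wrist's pose just before it. camera_info takes no time and is no camera call; for the wrist camera it gives the pose at the moment of the call.
- r.close_job(): hands the job in; it is judged then, once.
The state is a dict: "time_s": time; "joints": joint angles; "qd": joint speeds; "joint_torque": joint torques, N m; "tcp_pos": TCP position; "eef_rot": TCP orientation; "contact_force": force on the tool from outside, world axes, zero at the start; "moment": the same for the moment, N m; "gripper_width": finger opening in m; "gripper_force": force on a finger pad.
Only numpy, scipy, OpenCV 4.12 (cv2) and the standard library are available. Lean on these libraries where they do the work, as an engineer would, in place of code of your own. Each camera call takes 0.05 s, during which the arm holds its last target. There are 200 camera calls.

TASK

The blade has been changed and the saw set up; now put the kit lying on the board away. Lay the set-up block, the stop block and the kerf wedge each flat in the tray whose pocket was made to its size, and put the spare blade flange and then its nut on the stud, in the order they go on the saw's arbor: the flange hub up and flat on the stand, the nut on top of it. Lower each piece into place rather than dropping it.

Things in the scene. Friction and masses are not known exactly. Their poses are not given: they have to be found in the camera images.
- setup_block: The set-up block: the largest of the three wooden pieces, a planed rectangular block 45 x 120 x 25 mm (x by y by z, long side y). Origin: centre of its underside. Starts flat on the brown board (top at z = 0.012), long side pointing away from the robot, up to 0.35 rad off.
- stop_block: The stop block: the shortest of the three wooden pieces, a sawn rectangular block 42 x 75 x 20 mm (x by y by z, long side y). Origin: centre of its underside. Starts flat on the brown board (top at z = 0.012), long side pointing away from the robot, up to 0.35 rad off.
- kerf_wedge: The kerf wedge: the narrow wooden piece, 26 x 100 x 20 mm (x by y by z, long side y). Origin: centre of its underside. Starts flat on the brown board (top at z = 0.012), long side pointing away from the robot, up to 0.35 rad off. Its top slopes along y from 20 mm thick to a thin end; its two long sides are upright. It may lie either way round.
- flange: The blade flange: a steel disc 60 mm across, 8 mm thick, with a raised hub 40 mm across on top (12 mm thick in all) and a 26 mm hole. Origin: centre of its underside, on the hole's axis; z up. Starts flat on the brown board (z = 0.012), hub up.
- nut: The arbor nut: a bright steel hexagon nut, 38 mm across flats, 18 mm high, with a 26 mm hole. Origin: centre of its underside, on the hole's axis; z up; x is square to one pair of flats (the others at 60 degree steps). Starts flat on the brown board (z = 0.012).
- setup_tray: The set-up block's tray: fixed shallow plywood tray, outside 80 x 160 mm (long side y, pointing away from the robot), 15 mm high, on the board (z = 0.012). Its central cork-floored pocket is 57 mm wide, 132 mm long, floor 7 mm above the tray's underside, walls 8 mm high, each long wall with a 44 mm finger notch at its middle. Origin: centre of its underside, below the pocket's centre.
- stop_tray: The stop block's tray: fixed shallow plywood tray, outside 80 x 160 mm (long side y, pointing away from the robot), 15 mm high, on the board (z = 0.012). Its central cork-floored pocket is 54 mm wide, 87 mm long, floor 7 mm above the tray's underside, walls 8 mm high, each long wall with a 44 mm finger notch at its middle. Origin: centre of its underside, below the pocket's centre.
- wedge_tray: The kerf wedge's tray: fixed shallow plywood tray, outside 80 x 160 mm (long side y, pointing away from the robot), 15 mm high, on the board (z = 0.012). Its central cork-floored pocket is 38 mm wide, 112 mm long, floor 7 mm above the tray's underside, walls 8 mm high, each long wall with a 44 mm finger notch at its middle. Origin: centre of its underside, below the pocket's centre.
- stud_stand: Fixed square plywood stand 84 x 84 x 15 mm with one upright threaded steel stud in its middle, 14 mm thick, tapering to a blunt tip over its last 11 mm; the tip is 53 mm above the stand's top. Origin: centre of its underside (on the board, z = 0.012), on the stud's axis.
Things that resemble listed ones, but are neither listed nor needed, are in the scene too. Of the things shaped like the setup_block, the wooden one is meant.

How it is judged (in metres and radians):
At the end, for the whole second after the job is handed in: Each wooden piece lies flat on its own tray's pocket floor (centre within 12 mm, 0.25 rad); the flange lies hub up flat on the stand round the stud and the nut flat on its hub (each within 10 mm of the stud's axis, heights within 3.5 mm); all released and at rest (horizontal distance between setup_block and setup_tray below 0.012 m and z of setup_block in the frame of setup_tray between 0.004 and 0.0105 m and angle between the x axis of setup_block and the x axis of setup_tray, either way round below 0.25 rad and angle between each of setup_block, stop_block, kerf_wedge, flange, nut's own z axis and vertical below 0.08 rad and linear speed of each of setup_block, stop_block, kerf_wedge, flange, nut below 0.02 m/s and angular speed of each of setup_block, stop_block, kerf_wedge, flange, nut below 0.3 rad/s and horizontal distance between stop_block and stop_tray below 0.012 m and z of stop_block in the frame of stop_tray between 0.004 and 0.0105 m and angle between the x axis of stop_block and the x axis of stop_tray, either way round below 0.25 rad and horizontal distance between kerf_wedge and wedge_tray below 0.012 m and z of kerf_wedge in the frame of wedge_tray between 0.004 and 0.0105 m and angle between the x axis of kerf_wedge and the x axis of wedge_tray, either way round below 0.25 rad and horizontal distance between each of flange, nut and stud_stand below 0.01 m and z of flange in the frame of stud_stand between 0.0115 and 0.0185 m and z of nut in the frame of stud_stand between 0.0235 and 0.0305 m); the robot touches nothing.
It fails at once if a piece is dropped (moves faster than 0.9 m/s while the fingers do not touch it, a fall of about 4 cm) ((linear speed of setup_block above 0.9 m/s and contact force between the fingers and setup_block below 0.01 N) or (linear speed of stop_block above 0.9 m/s and contact force between the fingers and stop_block below 0.01 N) or (linear speed of kerf_wedge above 0.9 m/s and contact force between the fingers and kerf_wedge below 0.01 N) or (linear speed of flange above 0.9 m/s and contact force between the fingers and flange below 0.01 N) or (linear speed of nut above 0.9 m/s and contact force between the fingers and nut below 0.01 N)).
It also fails if it takes over 120 s, if anything falls off the work surface, if the arm or the gripper's body presses on something with over 40 N, if the wrist force passes 120 N, or if a joint passes its speed limit or range.

## Working session

There is one attempt and no reset: what is moved stays moved. The work goes in short steps, Python scripts to look and compute and a tool call to move; the robot and the scene stay as the last step left them, time stands still between calls to the robot, and variables do not carry over. Pictures are saved under pics/ and viewed, at most 14 in all, crops included, and the job is handed in when it is done.

Besides the shell and the picture viewer there is one more tool, called after "Call:" as name([rows], argument=value, ...), one row to a line, values as JSON. jog_arm: Moves the arm, as the interface text tells. Its arguments: {"type":"object","properties":{"deltas":{"type":"array"},"force":{"type":"number"}},"required":["deltas"]}

```bash
mkdir -p pics; python3 - <<'E'
from plant import r
import cv2
s=r.get_state();print(s)
for n in("scene","top"):
    i=r.camera_info(n);print(n,i)
    cv2.imwrite(f"pics/{n}0.png",r.capture(n))
print(r.tip_extent)
E
```

```text
{'time_s': 0.0, 'joints': array([ 9.16205178e+01,  2.05903376e+01,  6.34360339e-01, -2.05950722e-02,
       -7.01342577e+01, -1.65080953e+01]), 'qd': array([-0.04498923,  0.05251274,  0.05246944, -0.04282827, -0.02696847,
       -0.06368369]), 'joint_torque': array([-2.41434309e-04, -5.82713091e+01,  2.93050611e+01,  6.99747384e+00,
        6.82278143e-03, -1.51419463e-04]), 'tcp_pos': array([0.1733122 , 0.65190912, 0.244638  ]), 'eef_rot': array([ 1.79907983e+02, -7.08016364e-03, -1.48945857e+01]), 'contact_force': array([ 0.03041965, -0.39307599, -0.01697292]), 'moment': array([ 0.02193021, -0.03187991, -0.02023139]), 'gripper_force': 0.0, 'gripper_width': 0.08784062963977614}
scene {'fx': 543.527273905186, 'fy': 543.527273905186, 'cx': 310.63189355793276, 'cy': 232.23170945036526, 'view': array([[ 0.91106688, -0.41222859, -0.00497338, -0.53078411],
       [ 0.26099517,  0.56740346,  0.78098325, -0.14082844],
       [-0.31912171, -0.712826  ,  0.62453216, -1.05179894],
       [ 0.        ,  0.        ,  0.        ,  1.        ]])}
top {'fx': 620.6811333745313, 'fy': 620.6811333745313, 'cx': 330.9815137407002, 'cy': 240.91039760081108, 'view': array([[ 0.00532712, -0.99996166, -0.0069502 , -0.05736641],
       [ 0.99904081,  0.00501987,  0.04350011, -0.56529142],
       [-0.04346356, -0.00717526,  0.99902925, -1.26010119],
       [ 0.        ,  0.        ,  0.        ,  1.        ]])}
0.019
```

View pics/scene0.png

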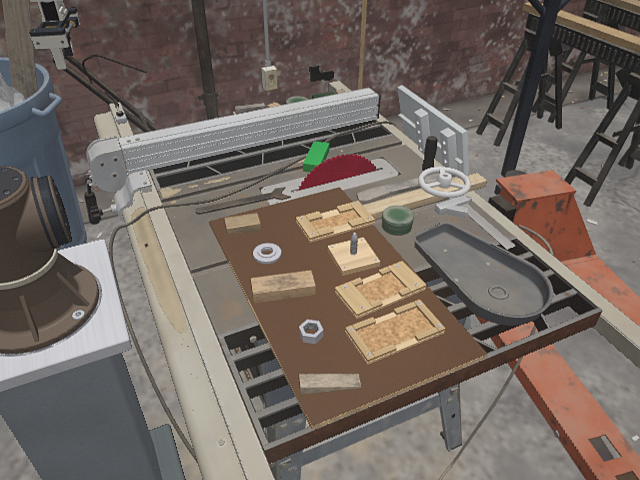

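View pics/top0.png

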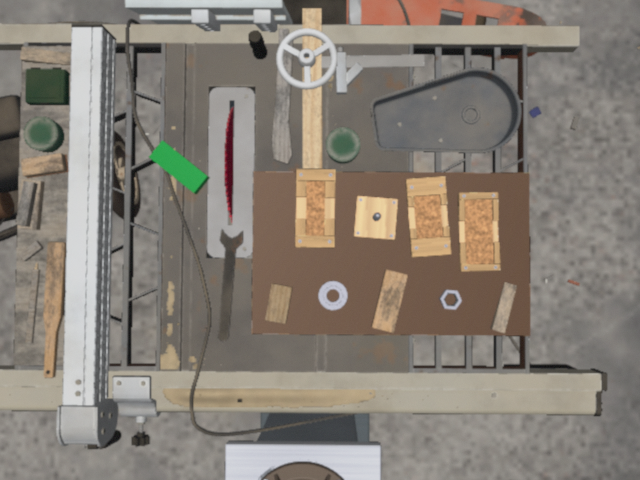

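The top view shows three wooden pieces: a short one at (279,303), the largest at (390,301) and a narrow one at (504,307). The flange is at (333,295), the nut at (451,299), the trays at (316,208), (429,216) and (479,231), and the stud stand at (376,217). These could be mistaken for the set-up block:
- the green block at (180,167), which is the same shape but not wood
- offcuts at (43,165)

Round green tins at (343,144) and (42,134) and the handwheel at (306,58) don't match the flange. I'll choose the wooden pieces on the board and check them in a close crop.

```bash
python3 - <<'E'
import cv2
a=cv2.imread("pics/top0.png")[160:340,250:535]
cv2.imwrite("pics/topc.png",cv2.resize(a,(798,504),interpolation=cv2.INTER_CUBIC))
b=cv2.imread("pics/scene0.png")[185:425,205:490]
cv2.imwrite("pics/scc.png",cv2.resize(b,None,fx=2.5,fy=2.5,interpolation=cv2.INTER_CUBIC))
E
```

```text
(no output)
```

View pics/topc.png

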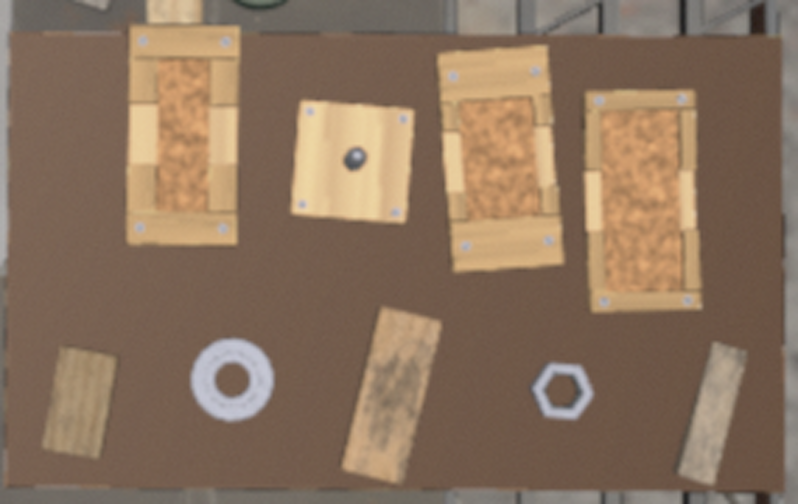

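View pics/scc.png

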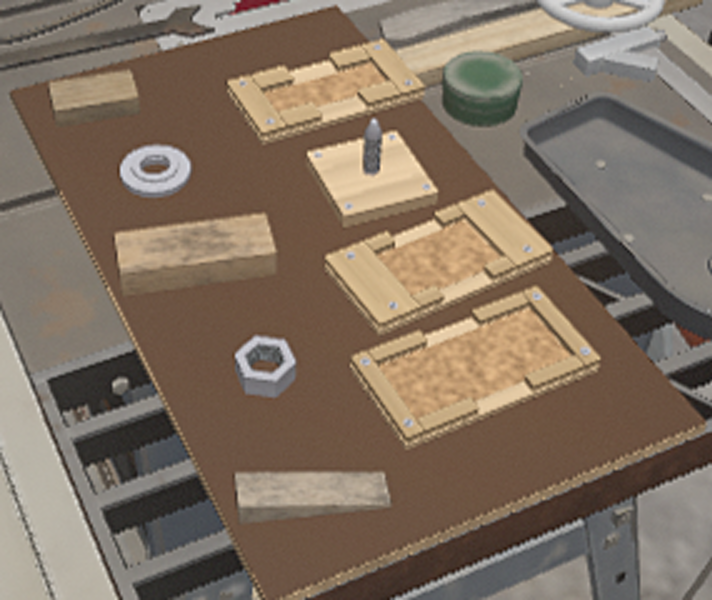

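The top crop shows the wedge tray at left (183,135), the stop tray in the middle (500,158), the set-up tray at right (643,200) and the stand at (353,162). Below them are the stop block (80,403), flange (232,380), set-up block (392,395), nut (563,391) and wedge (713,413). All three pieces are wood, and the pocket lengths match these trays. The scene crop shows the same corners, so I'll triangulate from the two.

```bash
cat > h.py <<'E'
import numpy as np,cv2
from scipy.optimize import least_squares
def proj(i,P):
    p=np.c_[np.atleast_2d(P),np.ones(len(np.atleast_2d(P)))]@i['view'].T
    return np.c_[i['cx']+i['fx']*p[:,0]/-p[:,2],i['cy']-i['fy']*p[:,1]/-p[:,2]]
def ray(i,uv):
    uv=np.atleast_2d(uv).astype(float);R=i['view'][:3,:3];t=i['view'][:3,3]
    d=np.c_[(uv[:,0]-i['cx'])/i['fx'],-(uv[:,1]-i['cy'])/i['fy'],-np.ones(len(uv))]@R
    return -R.T@t,d
def atz(i,uv,z):
    o,d=ray(i,uv);return o+d*((z-o[2])/d[:,2])[:,None]
def tri(i,a,j,b):
    return np.array([least_squares(lambda X:np.r_[(proj(i,X)-p)[0],(proj(j,X)-q)[0]],atz(i,[p],.02)[0]).x for p,q in zip(a,b)])
def box(P): # TL,TR,BR,BL ; long axis dir, degrees from +x
    c=P.mean(0);d=(P[0]+P[1]-P[2]-P[3])/2;w=(P[0]+P[3]-P[1]-P[2])/2
    a=[np.degrees(np.arctan2(d[1],d[0])),np.degrees(np.arctan2(-w[0],w[1]))]
    return c,a,np.linalg.norm(d[:2]),np.linalg.norm(w[:2])
E
python3 - <<'E'
from h import *
from plant import r
np.set_printoptions(precision=4,suppress=True)
T=r.camera_info("top");S=r.camera_info("scene")
D=dict(
wtray=([(130,26),(240,28),(237,245),(127,243)],[(375,41),(424,86),(268,134),(228,80)],.027),
stray=([(438,53),(548,45),(564,263),(453,272)],[(490,192),(552,250),(381,324),(326,263)],.027),
utray=([(585,91),(695,90),(702,309),(591,312)],[(538,288),(600,355),(410,440),(352,360)],.027),
stand=([(300,100),(414,108),(405,223),(291,213)],[(395,133),(437,186),(347,216),(307,152)],.027),
stop=([(60,346),(117,356),(99,459),(42,448)],[(134,71),(138,98),(56,110),(50,80)],.032),
setup=([(382,307),(442,321),(402,484),(342,468)],[(265,214),(276,247),(120,268),(115,232)],.037),
wedge=([(713,341),(747,352),(713,486),(678,473)],[(383,472),(390,508),(238,508),(235,474)],.025),
flange=([(232,380)],[(155,165)],.024),nut=([(563,391)],[(266,353)],.03),tip=([(358,155)],[(374,120)],.08))
for k,(a,b,z) in D.items():
    a=np.array(a,float)/2.8+[250,160];b=np.array(b,float)/2.5+[205,185]
    X=tri(T,a,S,b);Z=atz(T,a,z)
    if len(a)>1:
        c,an,l,w=box(Z);print(k,"tri c",X.mean(0),"z",X[:,2],"| at z:",c,"ang",np.round(an,1),"LW",l.round(4),w.round(4))
    else: print(k,X,Z)
E
```

```text
wtray tri c [ 0.6318 -0.0229  0.0248] z [0.0235 0.0259 0.0232 0.0267] | at z: [ 0.6311 -0.0228  0.027 ] ang [-0.4 -0.8] LW 0.1579 0.0798
stray tri c [ 0.6163 -0.2535  0.022 ] z [0.0225 0.0247 0.0235 0.0173] | at z: [ 0.6156 -0.2526  0.027 ] ang [4.  4.7] LW 0.1589 0.0802
utray tri c [ 0.5868 -0.3568  0.0235] z [0.0223 0.0277 0.0226 0.0214] | at z: [ 0.5855 -0.3554  0.027 ] ang [1.4 1.3] LW 0.1593 0.0798
stand tri c [ 0.6138 -0.1457  0.025 ] z [0.0221 0.0296 0.0234 0.0248] | at z: [ 0.613  -0.1454  0.027 ] ang [-4.4 -4.3] LW 0.0831 0.0828
stop tri c [0.4388 0.0503 0.0296] z [0.0277 0.0281 0.0302 0.0325] | at z: [0.438  0.0504 0.032 ] ang [ -9.5 -10.1] LW 0.0744 0.0416
setup tri c [ 0.4452 -0.1734  0.0373] z [0.0345 0.0396 0.0395 0.0358] | at z: [ 0.4448 -0.1733  0.037 ] ang [-13.8 -13.7] LW 0.1189 0.0441
wedge tri c [ 0.4329 -0.4068  0.0198] z [0.0133 0.0106 0.0279 0.0276] | at z: [ 0.4325 -0.4051  0.025 ] ang [-14.9 -18.9] LW 0.0989 0.0261
flange [[ 0.4546 -0.0591  0.0209]] [[ 0.4541 -0.0589  0.024 ]]
nut [[ 0.4491 -0.2966  0.0324]] [[ 0.4479 -0.2966  0.03  ]]
tip [[ 0.6134 -0.146   0.0794]] [[ 0.6128 -0.1457  0.08  ]]
```

Heights from the two views agree with the text: trays 0.025, blocks 0.030 and 0.037, stud tip 0.079. The wedge's thick end is the near one. Before crossing, I'll check the fence height and the wrist camera geometry.

```bash
python3 - <<'E'
from h import *
from plant import r
np.set_printoptions(precision=4,suppress=True)
T=r.camera_info("top");S=r.camera_info("scene")
print(tri(T,[(110,28),(229,108)],S,[(378,91),(350,155)]))
W=r.camera_info("wrist");print(W)
s=r.get_state();print(-W['view'][:3,:3].T@W['view'][:3,3]-s['tcp_pos'], -W['view'][2,:3])
E
```

```text
[[0.9701 0.3755 0.1042]
 [0.8087 0.1617 0.0506]]
{'fx': 332.4911172119847, 'fy': 332.4911172119847, 'cx': 326.74842459166194, 'cy': 240.76305491611132, 'view': array([[-0.2562, -0.9666,  0.0012,  0.6742],
       [ 0.9352, -0.2482, -0.2525,  0.0312],
       [ 0.2444, -0.0636,  0.9676, -0.3882],
       [ 0.    ,  0.    ,  0.    ,  1.    ]])}
[ 0.0651 -0.0172  0.1379] [-0.2444  0.0636 -0.9676]
```

Call:
jog_arm([
  [[1,0,0,2,0],[1,0,0,3,0],[1,2,-4,0,0],[1,2,-5,0,0],[1,2,-5,0,0],[1,2.5,-5.5,0,0],[1,2.5,-5.5,0,0],[1,2.5,-5.5,0,0]],
], force=25)

```text
time_s: 1.1
tcp_pos: [0.3087, 0.3453, 0.2954]
eef_rot: [180.0, 0.0, -14.9]
contact_force: [0.9, -0.1, 0.4]
gripper_width: 0.0872
gripper_force: 0.0
```

Call:
jog_arm([
  [[1,1.7,-6,0,0],[1,1.7,-6,0,0],[1,1.7,-6,0,0],[1,1.7,-6,0,0],[1,1.7,-6,0,0],[1,1.7,-6,0,0],[1,1.7,-6,-1,0],[1,1.7,-6,-1,0]],
])

```text
time_s: 2.1
tcp_pos: [0.4442, -0.1336, 0.2757]
eef_rot: [-180.0, -0.1, -14.9]
contact_force: [1.6, 0.3, 0.8]
gripper_width: 0.0877
gripper_force: 0.0
```

Call:
jog_arm([
  [[1,0,-3.8,-4,0],[1,0,0,-6,0.02],[1,0,0,-3,0],[1,0,0,0,0]],
])

```text
time_s: 2.6
tcp_pos: [0.4422, -0.1696, 0.1437]
eef_rot: [179.9, 0.3, -13.8]
contact_force: [1.3, -0.1, -0.0]
gripper_width: 0.0877
gripper_force: 0.0
```

```bash
python3 - <<'E'
from h import *
from plant import r
import pickle
s=r.get_state();W=r.camera_info("wrist");im=r.capture("wrist")
cv2.imwrite("pics/w1.png",im);pickle.dump(W,open("w1.pkl","wb"));print(s['tcp_pos'],s['eef_rot'])
E
```

```text
[ 0.44216224 -0.16961026  0.14368968] [179.92747744   0.30850163 -13.78361259]
```

View pics/w1.png

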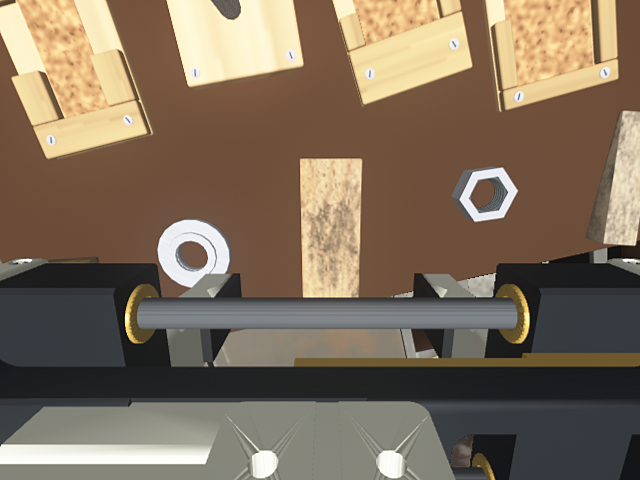

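The wrist view shows the set-up block centred between the fingers, with far corners at (300,158) and (362,158) and upright sides. The nut's top hole is at (489,194), the flange hole at (192,256) and the wedge at right (620,175). I'll compare these with the top-camera positions.

```bash
python3 - <<'E'
from h import *
import pickle
np.set_printoptions(precision=4,suppress=True)
W=pickle.load(open("w1.pkl","rb"))
P=atz(W,[(300,158),(362,158),(303,297),(358,297)],.037);print(P)
m=(P[0]+P[1])/2;e=(P[2]+P[3])/2;d=(m-e)/np.linalg.norm(m-e);print("axis",np.degrees(np.arctan2(d[1],d[0])),"c",m-d*.06)
print(atz(W,[(489,194)],.03),atz(W,[(192,256)],.024))
print(atz(W,[(48,159),(152,133)],.027),"wt near corners", atz(W,[(190,87),(303,66)],.027),"stand near",atz(W,[(363,104),(471,66)],.027),"stray",atz(W,[(502,111),(619,80)],.027),"utray")
E
```

```text
[[ 0.5088 -0.1665  0.037 ]
 [ 0.4983 -0.2094  0.037 ]
 [ 0.4044 -0.1411  0.037 ]
 [ 0.394  -0.1837  0.037 ]]
axis -13.76075476389367 c [ 0.4453 -0.1737  0.037 ]
[[ 0.4495 -0.2976  0.03  ]] [[ 0.4551 -0.0606  0.024 ]]
[[ 0.5525  0.0162  0.027 ]
 [ 0.5515 -0.0656  0.027 ]] wt near corners [[ 0.5741 -0.1029  0.027 ]
 [ 0.5682 -0.1837  0.027 ]] stand near [[ 0.5343 -0.219   0.027 ]
 [ 0.5405 -0.297   0.027 ]] stray [[ 0.506  -0.3148  0.027 ]
 [ 0.507  -0.3968  0.027 ]] utray
```

Call:
jog_arm([
  [[1,0.1,-0.25,-4,0],[1,0,0,-4,0],[1,0,0,-2.4,0],[1,0,0,0,0],[-1,0,0,0,0],[-1,0,0,0,0],[-1,0,0,0,0],[-1,0,0,0,0]],
], force=25)

```text
time_s: 3.65
tcp_pos: [0.4453, -0.1719, 0.0423]
eef_rot: [-180.0, -0.1, -13.7]
contact_force: [0.2, -0.5, -0.6]
gripper_width: 0.0532
gripper_force: 0.0
```

Call:
jog_arm([
  [[-1,0,0,0,0],[-1,0,0,0,0],[-1,0,0,0,0],[-1,0,0,0,0],[-1,0,0,2,0],[-1,0,0,4,0],[-1,2.5,-3.2,1,0.064],[-1,3,-4,0,0.1]],
])

```text
time_s: 4.65
tcp_pos: [0.5015, -0.2443, 0.1134]
eef_rot: [-180.0, -0.2, -4.1]
contact_force: [0.9, 1.2, -0.5]
gripper_width: 0.0446
gripper_force: 25.0
```

Call:
jog_arm([
  [[-1,3,-4,0,0.1],[-1,3,-4,0,0],[-1,2.5,-2.9,0,0],[-1,0,0,0,0],[-1,0,0,0,0]],
])

```text
time_s: 5.28
tcp_pos: [0.5842, -0.3526, 0.1107]
eef_rot: [-179.9, 0.1, 1.4]
contact_force: [0.1, 0.1, -1.3]
gripper_width: 0.0448
gripper_force: 25.0
```

```bash
cat > w.py <<'E'
from h import *
from plant import r
import pickle,sys
n=sys.argv[1]
s=r.get_state();W=r.camera_info("wrist");im=r.capture("wrist")
cv2.imwrite(f"pics/{n}.png",im);pickle.dump(W,open(n+".pkl","wb"));print(s['tcp_pos'].round(4),s['eef_rot'].round(2),s['gripper_width'],s['gripper_force'],s['contact_force'])
E
python3 w.py w2
```

```text
[ 0.5842 -0.3526  0.1107] [-1.7995e+02  1.0000e-01  1.3500e+00] 0.04478632863080381 24.999913573265076 [ 0.1069433   0.12970891 -1.34854838]
```

View pics/w2.png

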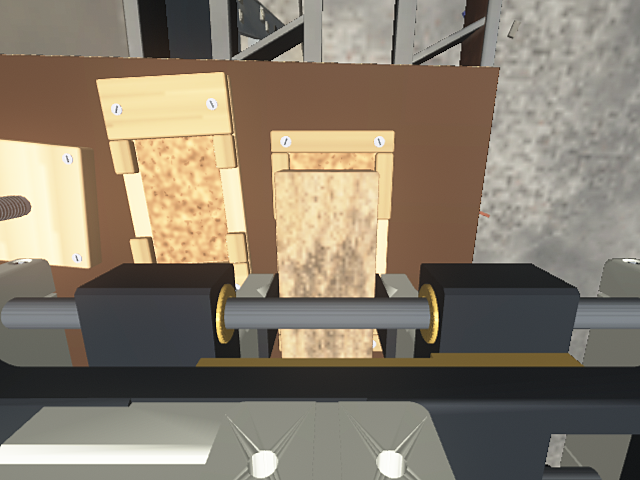

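The block is held square at (326,215). The tray's far corners, at (271,131) and (394,131), show beyond it.

```bash
python3 - <<'E'
from h import *
import pickle
np.set_printoptions(precision=4,suppress=True)
W=pickle.load(open("w2.pkl","rb"))
P=atz(W,[(275,172),(378,171),(280,358),(378,358)],.1052);print(P,"mid far",(P[0]+P[1])/2)
Q=atz(W,[(271,131),(394,131)],.027);print(Q,Q.mean(0))
Q=atz(W,[(98,79),(228,72),(246,262)],.027);print("stray far",Q,Q[:2].mean(0))
E
```

```text
[[ 0.6436 -0.3293  0.1052]
 [ 0.6451 -0.3728  0.1052]
 [ 0.554  -0.3304  0.1052]
 [ 0.5552 -0.3785  0.1052]] mid far [ 0.6444 -0.351   0.1052]
[[ 0.6646 -0.3152  0.027 ]
 [ 0.6665 -0.3931  0.027 ]] [ 0.6656 -0.3542  0.027 ]
stray far [[ 0.6923 -0.21    0.027 ]
 [ 0.6981 -0.2897  0.027 ]
 [ 0.5768 -0.2961  0.027 ]] [ 0.6952 -0.2499  0.027 ]
```

Call:
jog_arm([
  [[-1,0.1,-0.3,-1,0],[-1,0,0,-2,0],[-1,0,0,-1.5,0],[-1,0,0,-1,0],[-1,0,0,-0.5,0],[-1,0,0,-0.2,0],[-1,0,0,0,0],[-1,0,0,0,0]],
])

```text
time_s: 6.32
tcp_pos: [0.5863, -0.356, 0.0503]
eef_rot: [180.0, -0.0, 1.4]
contact_force: [0.1, -0.2, -0.5]
gripper_width: 0.0445
gripper_force: 25.0
```

Call:
jog_arm([
  [[-1,0,0,-0.15,0],[-1,0,0,0,0],[-1,0,0,0,0]],
])

```text
time_s: 6.7
tcp_pos: [0.5864, -0.356, 0.049]
eef_rot: [180.0, -0.1, 1.4]
contact_force: [-1.5, 1.9, 5.3]
gripper_width: 0.0446
gripper_force: 25.0
```

Call:
jog_arm([
  [[1,0,0,0,0],[1,0,0,0,0],[1,0,0,0,0],[1,0,0,0,0],[1,0,0,2,0],[1,0,0,4,0],[1,-3,-1,4,-0.05],[1,-4,-1.3,0,-0.12]],
])

```text
time_s: 7.7
tcp_pos: [0.5178, -0.3798, 0.1519]
eef_rot: [179.9, -0.4, -8.4]
contact_force: [-0.7, 0.2, -0.5]
gripper_width: 0.0871
gripper_force: 0.0
```

Call:
jog_arm([
  [[1,-4,-1.3,0,-0.13],[1,-4.4,-1.3,0,0],[1,0,0,0,0],[1,0,0,0,0]],
])

```text
time_s: 8.2
tcp_pos: [0.4323, -0.4052, 0.1486]
eef_rot: [180.0, -0.0, -15.8]
contact_force: [-0.1, 1.2, -0.2]
gripper_width: 0.0878
gripper_force: 0.0
```

```bash
python3 w.py w3
```

```text
[ 0.4323 -0.4052  0.1486] [ 1.7999e+02 -5.0000e-02 -1.5820e+01] 0.08777613312027392 0.0 [-0.13915448  1.1879065  -0.23124123]
```

View pics/w3.png

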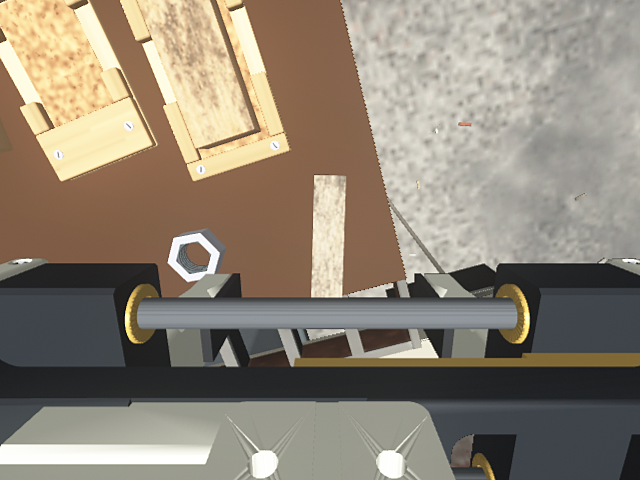

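The set-up block sits flat in its tray at (205,75). The wedge runs from its far thin end at (314..346,176) to (311..343,297), and the nut's top hole is at (193,254).

```bash
python3 - <<'E'
from h import *
import pickle
np.set_printoptions(precision=4,suppress=True)
W=pickle.load(open("w3.pkl","rb"))
F=atz(W,[(314,176),(346,176)],.016);N=atz(W,[(311,297),(343,297)],.027)
f=F.mean(0);n=N.mean(0);d=(f-n)[:2];L=np.linalg.norm(d);d/=L
print(F,N,L,"ang",np.degrees(np.arctan2(d[1],d[0])),"c",f[:2]-d*.05)
T=__import__('plant').r.camera_info("top")
a=np.array([(713,341),(747,352),(713,486),(678,473)])/2.8+[250,160]
f=atz(T,a[:2],.016).mean(0)[:2];n=atz(T,a[2:],.032).mean(0)[:2];print((f+n)/2,np.degrees(np.arctan2(*(f-n)[::-1])))
print("nut",atz(W,[(193,254)],.03))
E
```

```text
[[ 0.4835 -0.4092  0.016 ]
 [ 0.4765 -0.4338  0.016 ]] [[ 0.3883 -0.3791  0.027 ]
 [ 0.381  -0.4051  0.027 ]] 0.09977974710632825 ang -17.153289258674686 c [ 0.4322 -0.4068]
[ 0.4328 -0.4055] -17.482268419446314
nut [[ 0.4514 -0.2987  0.03  ]]
```

Call:
jog_arm([
  [[0.3,0,-0.1,-4,-0.024],[0.3,0,0,-4,0],[0.3,0,0,-2.5,0],[0.3,0,0,-1,0],[-1,0,0,0,0],[-1,0,0,0,0],[-1,0,0,0,0],[-1,0,0,0,0]],
])

```text
time_s: 9.25
tcp_pos: [0.4324, -0.4061, 0.0338]
eef_rot: [180.0, -0.1, -17.2]
contact_force: [-0.3, 0.3, -0.1]
gripper_width: 0.0256
gripper_force: 25.0
```

Call:
jog_arm([
  [[-1,0,0,0,0],[-1,0,0,0,0],[-1,0,0,0,0]],
])

```text
time_s: 9.62
tcp_pos: [0.4324, -0.406, 0.0338]
eef_rot: [180.0, -0.0, -17.2]
contact_force: [-0.3, 2.9, 5.3]
gripper_width: 0.0255
gripper_force: 25.0
```

Call:
jog_arm([
  [[-1,0,0,2,0],[-1,0,0,4,0],[-1,0,0,4,0],[-1,2.5,4.8,0,0.05],[-1,2.5,4.8,0,0.05],[-1,2.5,4.8,0,0.05],[-1,2.5,4.8,0,0.05],[-1,2.5,4.8,0,0.05]],
])

```text
time_s: 10.62
tcp_pos: [0.5574, -0.1643, 0.1331]
eef_rot: [-180.0, 0.0, -2.8]
contact_force: [0.9, -1.0, 0.1]
gripper_width: 0.0256
gripper_force: 25.0
```

Call:
jog_arm([
  [[-1,2.5,4.8,0,0.04],[-1,2.5,4.7,0,0],[-1,2.4,4.7,0,0],[-1,0,0,-2,0],[-1,0,0,-1,0],[-1,0,0,0,0],[-1,0,0,0,0]],
])

```text
time_s: 11.5
tcp_pos: [0.6312, -0.0246, 0.1038]
eef_rot: [180.0, -0.0, -0.6]
contact_force: [0.7, -0.2, 0.2]
gripper_width: 0.0254
gripper_force: 25.0
```

```bash
python3 w.py w4
```

```text
[ 0.6312 -0.0246  0.1038] [ 1.7999e+02 -4.0000e-02 -6.1000e-01] 0.025403676776318856 24.998783580958843 [ 0.65195766 -0.23332434  0.15589097]
```

View pics/w4.png

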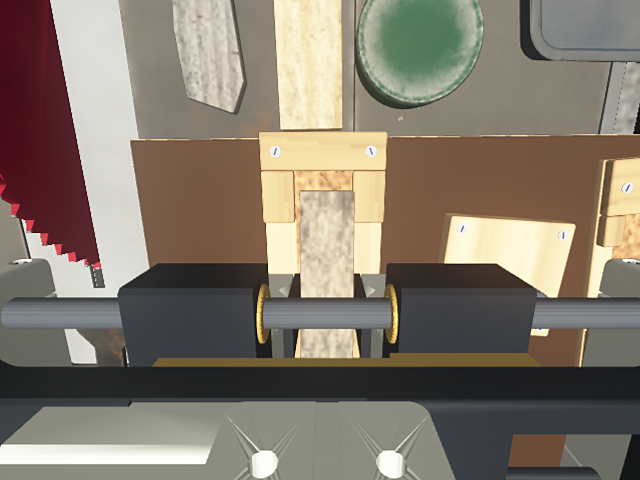

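The wedge is held square over the wedge tray. Its thin end is at (301..355,191), and the tray's far corners are (259,132) and (387,132).

```bash
python3 - <<'E'
from h import *
import pickle
np.set_printoptions(precision=4,suppress=True)
W=pickle.load(open("w4.pkl","rb"))
F=atz(W,[(301,191),(355,191)],.086);Q=atz(W,[(259,132),(387,132)],.027)
print(F,F.mean(0)-[.05,-.0005,0],Q,Q.mean(0)-[.08,-.0008,0])
print("stand far",atz(W,[(445,214),(575,224)],.027))
E
```

```text
[[ 0.6819 -0.0131  0.086 ]
 [ 0.6817 -0.0383  0.086 ]] [ 0.6318 -0.0252  0.086 ] [[ 0.712   0.0163  0.027 ]
 [ 0.7112 -0.0625  0.027 ]] [ 0.6316 -0.0223  0.027 ]
stand far [[ 0.6598 -0.1022  0.027 ]
 [ 0.6523 -0.1884  0.027 ]]
```

Call:
jog_arm([
  [[-1,0,0.15,-1.5,0],[-1,0,0,-2,0],[-1,0,0,-1.2,0],[-1,0,0,-1,0],[-1,0,0,-0.4,0],[-1,0,0,-0.15,0],[-1,0,0,0,0],[-1,0,0,0,0]],
])

```text
time_s: 12.55
tcp_pos: [0.6313, -0.0223, 0.0412]
eef_rot: [-180.0, -0.0, -0.6]
contact_force: [0.4, 0.1, -0.6]
gripper_width: 0.0255
gripper_force: 25.0
```

Call:
jog_arm([
  [[-1,0,0,-0.1,0],[-1,0,0,0,0],[-1,0,0,0,0]],
])

```text
time_s: 12.92
tcp_pos: [0.6314, -0.0223, 0.0408]
eef_rot: [-180.0, -0.1, -0.5]
contact_force: [-1.9, 1.0, 6.6]
gripper_width: 0.0256
gripper_force: 25.0
```

Call:
jog_arm([
  [[0,0,0,0,0],[0,0,0,0,0],[0,0,0,0,0],[0,0,0,2,0],[0.6,0,0,4,0],[0.6,-3,1.2,4,-0.05],[0.6,-4,1.5,0,-0.11],[0.6,-4,1.5,0,0]],
])

```text
time_s: 13.92
tcp_pos: [0.5201, 0.0199, 0.1401]
eef_rot: [-180.0, -0.0, -9.9]
contact_force: [-0.5, 1.4, 0.4]
gripper_width: 0.0693
gripper_force: 0.0
```

Call:
jog_arm([
  [[0.6,-4,1.5,0,0],[0.6,-4.2,1.5,0,0],[0.6,0,0,0,0],[0.6,0,0,0,0],[0.6,0,0,0,0]],
])

```text
time_s: 14.55
tcp_pos: [0.4398, 0.0496, 0.1398]
eef_rot: [180.0, -0.0, -9.8]
contact_force: [-0.7, -0.2, -0.8]
gripper_width: 0.0697
gripper_force: 0.0
```

```bash
python3 w.py w5
```

```text
[0.4398 0.0496 0.1398] [ 1.80e+02 -1.00e-02 -9.76e+00] 0.06969445462607887 0.0 [-0.71739181 -0.20638991 -0.77947195]
```

View pics/w5.png

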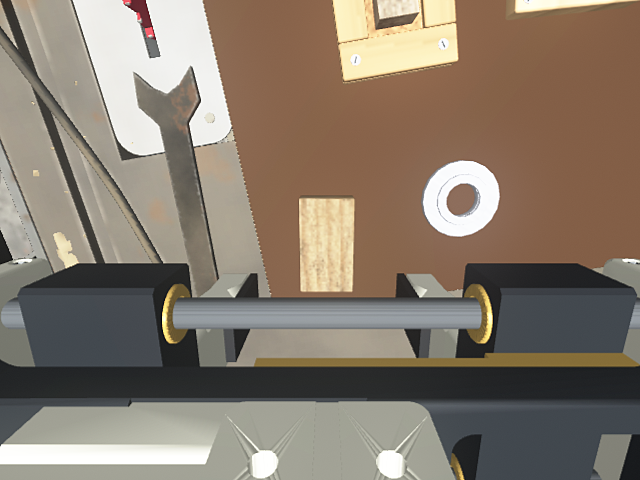

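The stop block's top is at (299..355,197) to (301..352,291), square to the gripper. The wedge is in its tray at the top, and the flange hub is at (462,199).

```bash
python3 - <<'E'
from h import *
import pickle
np.set_printoptions(precision=4,suppress=True)
W=pickle.load(open("w5.pkl","rb"))
P=atz(W,[(299,197),(355,197),(352,292),(301,292)],.032);print(P,box(P))
print("flange",atz(W,[(462,199)],.023))
E
```

```text
[[0.4794 0.0635 0.032 ]
 [0.4724 0.0228 0.032 ]
 [0.3981 0.0363 0.032 ]
 [0.4049 0.0763 0.032 ]] (array([0.4387, 0.0497, 0.032 ]), [np.float64(-10.00514300565036), np.float64(-9.709852724350432)], np.float64(0.07553212454701229), np.float64(0.0409657861778677))
flange [[ 0.4558 -0.0584  0.023 ]]
```

Call:
jog_arm([
  [[0.6,-0.1,0,-4,0],[0.6,0,0,-4,0],[0.6,0,0,-2.2,0],[-1,0,0,0,0],[-1,0,0,0,0],[-1,0,0,0,0],[-1,0,0,0,0],[-1,0,0,0,0]],
])

```text
time_s: 15.6
tcp_pos: [0.4388, 0.0499, 0.0387]
eef_rot: [-179.9, -0.1, -9.7]
contact_force: [-0.8, -0.5, 6.3]
gripper_width: 0.0418
gripper_force: 25.0
```

Call:
jog_arm([
  [[-1,0,0,0,0],[-1,0,0,2,0],[-1,0,0,3.5,0],[-1,0,0,3.5,0],[-1,2.7,-4.5,0,0.045],[-1,3,-5,0,0.1],[-1,3,-5.2,0,0.1],[-1,3,-5.2,0,0]],
])

```text
time_s: 16.6
tcp_pos: [0.5559, -0.1511, 0.1281]
eef_rot: [-180.0, -0.0, 4.4]
contact_force: [2.1, 1.8, -0.2]
gripper_width: 0.0414
gripper_force: 25.0
```

Call:
jog_arm([
  [[-1,3,-5.2,0,0],[-1,3,-5.2,0,0],[-1,0,0,-2,0],[-1,0,0,0,0],[-1,0,0,0,0],[-1,0,0,0,0]],
])

```text
time_s: 17.35
tcp_pos: [0.6155, -0.2528, 0.1091]
eef_rot: [180.0, -0.1, 4.4]
contact_force: [0.4, -0.4, 0.3]
gripper_width: 0.0418
gripper_force: 25.0
```

```bash
python3 w.py w6
```

```text
[ 0.6155 -0.2528  0.1091] [ 1.7998e+02 -9.0000e-02  4.3800e+00] 0.04180523308259326 24.998717308044434 [ 0.42754187 -0.38130266  0.30084143]
```

View pics/w6.png

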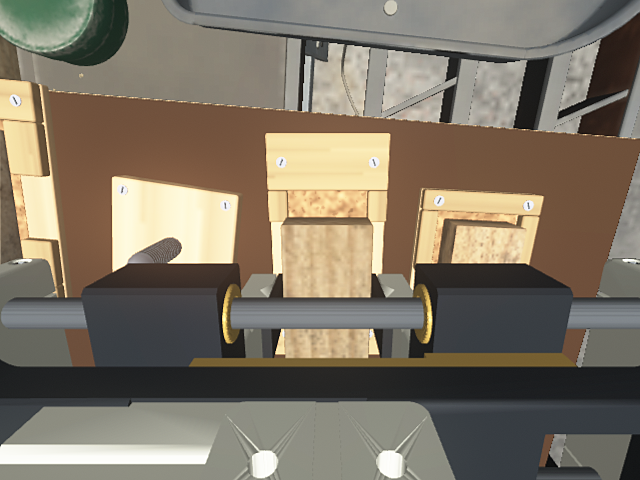

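The stop block is held square over its tray. Its far edge is at (281..374,223), and the tray's far corners are (266,133) and (390,133).

```bash
python3 - <<'E'
from h import *
import pickle
np.set_printoptions(precision=4,suppress=True)
W=pickle.load(open("w6.pkl","rb"))
F=atz(W,[(281,223),(374,223)],.1024);Q=atz(W,[(266,133),(390,133)],.027);d=np.array([np.cos(.075),np.sin(.075),0])
print(F,F.mean(0)-.0375*d,Q,Q.mean(0)-.08*d)
print("stand far",atz(W,[(113,177),(241,193)],.027))
E
```

```text
[[ 0.6515 -0.2296  0.1024]
 [ 0.6547 -0.2707  0.1024]] [ 0.6157 -0.253   0.1024] [[ 0.6925 -0.2083  0.027 ]
 [ 0.6986 -0.2863  0.027 ]] [ 0.6158 -0.2533  0.027 ]
stand far [[ 0.6575 -0.1098  0.027 ]
 [ 0.6536 -0.1931  0.027 ]]
```

Call:
jog_arm([
  [[-1,0,0,-1.5,0],[-1,0,0,-2,0],[-1,0,0,-1.2,0],[-1,0,0,-1,0],[-1,0,0,-0.4,0],[-1,0,0,-0.2,0],[-1,0,0,-0.1,0],[-1,0,0,0,0]],
])

```text
time_s: 18.4
tcp_pos: [0.615, -0.2535, 0.0458]
eef_rot: [180.0, -0.0, 4.3]
contact_force: [-4.8, 3.0, 12.0]
gripper_width: 0.0419
gripper_force: 25.0
```

Call:
jog_arm([
  [[-1,0,0,0,0],[-1,0,0,0,0]],
])

```text
time_s: 18.65
tcp_pos: [0.615, -0.2535, 0.0458]
eef_rot: [180.0, -0.0, 4.3]
contact_force: [-4.2, 1.3, 11.4]
gripper_width: 0.0417
gripper_force: 25.0
```

Call:
jog_arm([
  [[0.36,0,0,0,0],[0.36,0,0,0,0],[0.36,0,0,0,0],[0.36,0,0,2,0],[1,0,0,4,0],[1,-2,2.4,4,0],[1,-3.5,4.2,0,0],[1,-3.5,4.2,0,0]],
])

```text
time_s: 19.65
tcp_pos: [0.5243, -0.1446, 0.144]
eef_rot: [-180.0, -0.1, 4.3]
contact_force: [-0.3, 0.8, 0.3]
gripper_width: 0.0869
gripper_force: 0.0
```

Call:
jog_arm([
  [[1,-3.5,4.2,0,0],[1,-3.5,4.4,-2,0],[1,0,0,0,0],[1,0,0,0,0],[1,0,0,0,0]],
])

```text
time_s: 20.27
tcp_pos: [0.456, -0.0598, 0.124]
eef_rot: [180.0, -0.0, 4.3]
contact_force: [0.5, -0.6, 0.9]
gripper_width: 0.0878
gripper_force: 0.0
```

```bash
python3 w.py w7
```

```text
[ 0.456  -0.0598  0.124 ] [ 1.80e+02 -4.00e-02  4.26e+00] 0.08779286337455619 0.0 [ 0.45218858 -0.55401412  0.94844029]
```

View pics/w7.png

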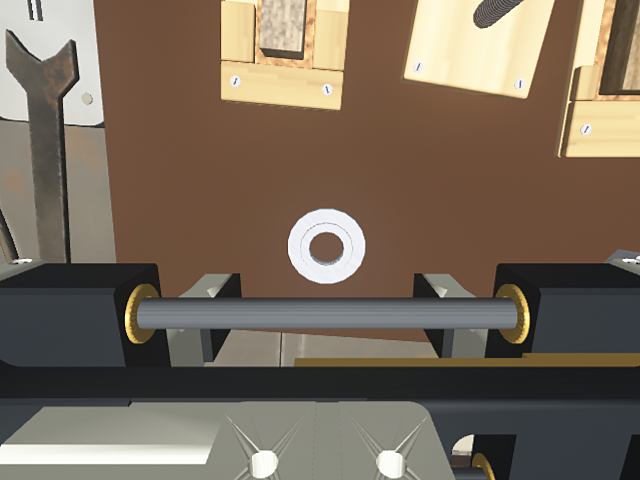

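The flange is below the gripper and fully in view: disc edges at columns 288 and 365 and rows 208 and 284, centre about (326.5,246).

```bash
python3 - <<'E'
from h import *
import pickle
np.set_printoptions(precision=4,suppress=True)
W=pickle.load(open("w7.pkl","rb"))
print(atz(W,[(326.5,246),(288,246),(365,246),(326.5,208),(326.5,284)],.020))
print("stand near",atz(W,[(404,79),(527,99)],.027),"wt",atz(W,[(221,100),(342,110)],.027))
E
```

```text
[[ 0.4561 -0.0596  0.02  ]
 [ 0.4539 -0.0306  0.02  ]
 [ 0.4583 -0.0885  0.02  ]
 [ 0.4849 -0.0574  0.02  ]
 [ 0.4255 -0.0619  0.02  ]]
stand near [[ 0.5738 -0.1011  0.027 ]
 [ 0.5679 -0.1833  0.027 ]] wt [[ 0.5522  0.0173  0.027 ]
 [ 0.552  -0.0627  0.027 ]]
```

Call:
jog_arm([
  [[1,0,0,-3,0],[1,0,0,-4,0],[1,0,0,-1.5,0],[1,0,0,-0.6,0],[-1,0,0,0,0],[-1,0,0,0,0],[-1,0,0,0,0],[-1,0,0,0,0]],
], force=35)

```text
time_s: 21.32
tcp_pos: [0.4555, -0.0593, 0.0334]
eef_rot: [-180.0, -0.1, 4.3]
contact_force: [-0.9, -0.3, 3.8]
gripper_width: 0.0579
gripper_force: 35.0
```

Call:
jog_arm([
  [[-1,0,0,0,0],[-1,0,0,0,0]],
])

```text
time_s: 21.58
tcp_pos: [0.4555, -0.0593, 0.0333]
eef_rot: [-180.0, -0.1, 4.3]
contact_force: [-1.5, 0.2, 7.1]
gripper_width: 0.0582
gripper_force: 35.0
```

Call:
jog_arm([
  [[-1,0,0,1,0],[-1,0,0,3,0],[-1,0,0,3,0],[-1,0,0,3,0],[-1,3.2,-1.7,0,0],[-1,4,-2.2,0,0],[-1,4,-2.2,0,0],[-1,3,-1.6,0,0]],
])

```text
time_s: 22.58
tcp_pos: [0.5981, -0.1373, 0.1328]
eef_rot: [-180.0, 0.0, 4.3]
contact_force: [-0.6, 0.7, -2.0]
gripper_width: 0.0579
gripper_force: 35.0
```

Call:
jog_arm([
  [[-1,1.6,-0.9,0,0],[-1,0,0,0,0],[-1,0,0,0,0],[-1,0,0,0,0]],
])

```text
time_s: 23.08
tcp_pos: [0.6124, -0.145, 0.1331]
eef_rot: [-180.0, 0.0, 4.3]
contact_force: [0.4, -0.6, -1.4]
gripper_width: 0.0581
gripper_force: 35.0
```

```bash
python3 w.py w8
```

```text
[ 0.6124 -0.145   0.1331] [-179.99    0.      4.33] 0.05813366207296599 34.99949195422232 [ 0.4369845  -0.64116488 -1.41621543]
```

View pics/w8.png

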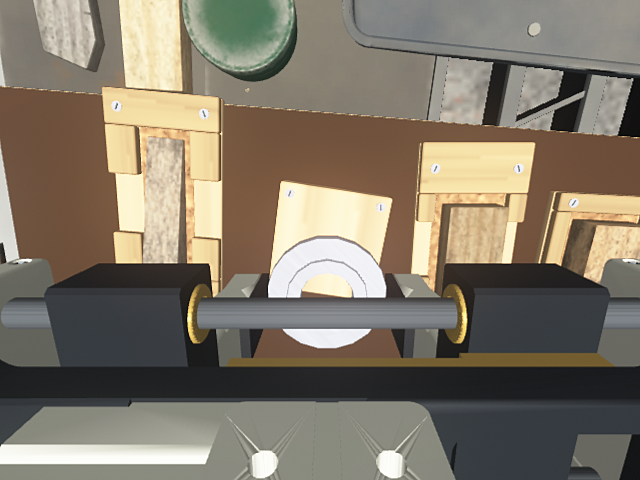

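The flange is held level: disc edges at columns 268 and 386 and rows 236 and 348. The stand is beneath it, with far corners at (281,181) and (392,197). The blocks are in their trays.

```bash
python3 - <<'E'
from h import *
import pickle
np.set_printoptions(precision=4,suppress=True)
W=pickle.load(open("w8.pkl","rb"))
P=atz(W,[(268,292),(386,292),(327,236),(327,348)],.1198);print(P,P[:2].mean(0),P[2:].mean(0))
Q=atz(W,[(281,181),(392,197)],.027);print(Q,Q.mean(0)-[.0419,-.0032,0])
E
```

```text
[[ 0.6121 -0.1161  0.1198]
 [ 0.6165 -0.1738  0.1198]
 [ 0.6425 -0.1428  0.1198]
 [ 0.5834 -0.1473  0.1198]] [ 0.6143 -0.1449  0.1198] [ 0.613  -0.1451  0.1198]
[[ 0.6581 -0.1082  0.027 ]
 [ 0.6527 -0.1898  0.027 ]] [ 0.6135 -0.1458  0.027 ]
```

Call:
jog_arm([
  [[-1,0,-0.05,-1.5,0],[-1,0,0,-1.5,0],[-1,0,0,-1.5,0],[-1,0,0,-1.5,0],[-1,0,0,-1.2,0],[-1,0,0,-0.8,0],[-1,0,0,-0.3,0],[-1,0,0,0,0]],
])

```text
time_s: 24.12
tcp_pos: [0.6132, -0.1459, 0.0498]
eef_rot: [180.0, -0.0, 4.3]
contact_force: [0.7, -0.2, -2.3]
gripper_width: 0.0585
gripper_force: 35.0
```

Call:
jog_arm([
  [[-1,0,0,-0.15,0],[-1,0,0,0,0],[-1,0,0,0,0]],
])

```text
time_s: 24.5
tcp_pos: [0.6132, -0.1459, 0.0485]
eef_rot: [180.0, -0.0, 4.3]
contact_force: [-0.2, -0.1, -2.2]
gripper_width: 0.058
gripper_force: 35.0
```

Call:
jog_arm([
  [[-1,0,0,-0.1,0],[-1,0,0,0,0],[-1,0,0,0,0]],
])

```text
time_s: 24.88
tcp_pos: [0.6132, -0.1459, 0.0484]
eef_rot: [180.0, -0.0, 4.3]
contact_force: [-3.0, 1.5, 6.3]
gripper_width: 0.0578
gripper_force: 35.0
```

Call:
jog_arm([
  [[0.7,0,0,0,0],[0.7,0,0,0,0],[0.7,0,0,0,0],[0.7,0,0,2,0],[0.7,0,0,4,0],[0.7,0,0,4,0],[0.7,-2.5,-2.3,0,0],[0.7,-3.5,-3.2,0,0]],
])

```text
time_s: 25.88
tcp_pos: [0.5532, -0.201, 0.1477]
eef_rot: [180.0, -0.1, 4.4]
contact_force: [0.3, 0.0, -0.7]
gripper_width: 0.0747
gripper_force: 0.0
```

Call:
jog_arm([
  [[0.7,-3.5,-3.2,0,0],[0.7,-3.5,-3.2,0,0],[0.7,-3.4,-3.2,-2,0],[0.7,0,0,0,0],[0.7,0,0,0,0],[0.7,0,0,0,0]],
])

```text
time_s: 26.62
tcp_pos: [0.4501, -0.2966, 0.1276]
eef_rot: [180.0, -0.0, 4.4]
contact_force: [0.2, -0.4, 0.7]
gripper_width: 0.0745
gripper_force: 0.0
```

```bash
python3 w.py w9; cat > nut.py <<'E'
from h import *
import pickle
np.set_printoptions(precision=4,suppress=True)
for n in("w1","w9"):
    W=pickle.load(open(n+".pkl","rb"));im=cv2.imread(f"pics/{n}.png")
    u,v=proj(W,[.4493,-.2975,.03])[0].astype(int);x0,y0=u-60,v-60
    g=im[max(y0,0):v+60,max(x0,0):u+60].min(2);m=(g>195).astype(np.uint8)
    k,l,s,c=cv2.connectedComponentsWithStats(m);b=1+np.argmax(s[1:,4])
    cs,_=cv2.findContours((l==b).astype(np.uint8),cv2.RETR_EXTERNAL,cv2.CHAIN_APPROX_NONE)
    h=cv2.convexHull(max(cs,key=len))[:,0]+[max(x0,0),max(y0,0)]
    P=atz(W,h,.03)[:,:2]
    th=np.radians(np.arange(0,60,.5))
    wid=[sum(np.ptp(P@[np.cos(t+k*np.pi/3),np.sin(t+k*np.pi/3)]) for k in range(3)) for t in th]
    t=th[np.argmin(wid)];q=cv2.minEnclosingCircle(P.astype(np.float32))
    ws=[np.ptp(P@[np.cos(t+k*np.pi/3),np.sin(t+k*np.pi/3)]) for k in range(3)]
    print(n,(u,v),s[b],"normal angle",np.degrees(t),"widths",ws,q)
E
python3 nut.py
```

```text
[ 0.4501 -0.2966  0.1276] [ 1.7998e+02 -5.0000e-02  4.3600e+00] 0.07446422428883681 0.0 [ 0.20886537 -0.41829667  0.7453333 ]
w1 (np.int64(488), np.int64(194)) [  32   34   57   53 1134] normal angle 55.0 widths [np.float64(0.03761489477623669), np.float64(0.03773474711087116), np.float64(0.03772109792298639)] ((0.44925355911254883, -0.2968675196170807), 0.0213979110121727)
w9 (np.int64(327), np.int64(249)) [  32   34   58   54 1163] normal angle 55.0 widths [np.float64(0.037710615712516334), np.float64(0.037754967139424445), np.float64(0.03777579489209959)] ((0.4489024877548218, -0.2970457673072815), 0.02173435315489769)
```

View pics/w9.png

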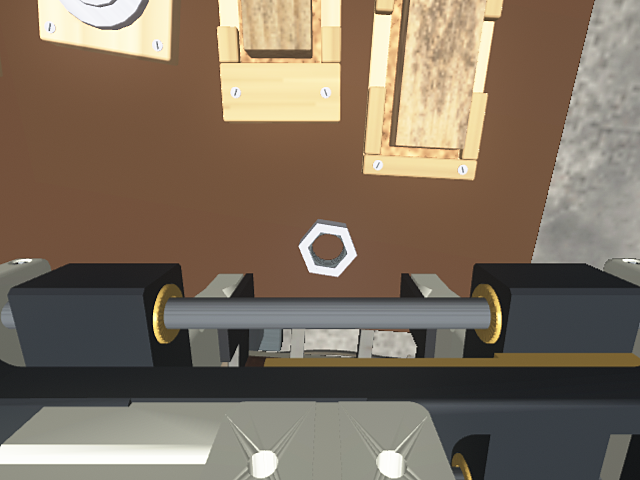

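The nut's top hexagon is centred at (328,248). The measured centre is (0.449, -0.297), with flat normals at 55° and 115°, so I turn 0.36 rad to close on the 115° pair.

Call:
jog_arm([
  [[0.7,-0.1,-0.03,-2,0.18],[0.7,0,0,-3,0.18],[0.7,0,0,-2.5,0],[0.7,0,0,-1.5,0],[0.7,0,0,-0.25,0],[-1,0,0,0,0],[-1,0,0,0,0],[-1,0,0,0,0]],
])

```text
time_s: 27.68
tcp_pos: [0.4485, -0.2974, 0.0355]
eef_rot: [179.9, -0.1, 24.9]
contact_force: [-0.3, -0.2, 0.3]
gripper_width: 0.0501
gripper_force: 0.0
```

Call:
jog_arm([
  [[-1,0,0,0,0],[-1,0,0,0,0],[-1,0,0,0,0],[-1,0,0,0,0]],
])

```text
time_s: 28.18
tcp_pos: [0.4482, -0.2973, 0.0351]
eef_rot: [180.0, -0.0, 24.9]
contact_force: [-1.4, -0.8, 4.8]
gripper_width: 0.0381
gripper_force: 35.0
```

Call:
jog_arm([
  [[-1,0,0,1,0],[-1,0,0,3,0],[-1,0,0,3,0],[-1,0,0,3,0],[-1,3.2,3,0,0],[-1,4,3.7,0,0],[-1,4,3.7,0,0],[-1,3.2,3,0,0]],
])

```text
time_s: 29.18
tcp_pos: [0.5932, -0.1617, 0.1351]
eef_rot: [-180.0, -0.0, 25.0]
contact_force: [0.3, -0.9, -0.7]
gripper_width: 0.0374
gripper_force: 35.0
```

Call:
jog_arm([
  [[-1,2,1.7,0,0],[-1,0,0,0,0],[-1,0,0,0,0],[-1,0,0,0,0]],
])

```text
time_s: 29.68
tcp_pos: [0.6112, -0.147, 0.1349]
eef_rot: [-180.0, 0.0, 24.9]
contact_force: [-0.0, 1.1, 0.0]
gripper_width: 0.0376
gripper_force: 35.0
```

```bash
python3 w.py w10; python3 - <<'E'
from h import *
import pickle
W=pickle.load(open("w10.pkl","rb"));im=cv2.imread("pics/w10.png")
for nm,X in(("nut",[.6135,-.146,.13]),("flange",[.6133,-.1458,.039])):print(nm,proj(W,X))
g=im.min(2);k,l,s,c=cv2.connectedComponentsWithStats((g>195).astype(np.uint8))
for b in range(1,k):
    if s[b,4]>150 and s[b,1]>150 and s[b,1]<330:print(s[b],c[b])
E
```

```text
[ 0.6112 -0.147   0.1349] [-1.7999e+02  1.0000e-02  2.4870e+01] 0.03764846853612507 34.99975919723511 [-0.01513486  1.11062601  0.02014403]
nut [[327.08648325 298.18179114]]
flange [[326.65536469 245.96980489]]
[ 256  168  144  106 7293] [323.94926642 225.59440559]
[401 249  26  38 233] [413.12875536 262.47639485]
[ 286  257   82   40 1876] [326.7793177  279.71481876]
[301 329  52  14 385] [326.55844156 333.24935065]
```

Call:
jog_arm([
  [[-1,0.15,0.1,-1.5,0],[-1,0,0,-1.5,0],[-1,0,0,-1.5,0],[-1,0,0,-1.2,0],[-1,0,0,-0.8,0],[-1,0,0,-0.5,0],[-1,0,0,-0.15,0],[-1,0,0,0,0]],
])

```text
time_s: 30.72
tcp_pos: [0.6138, -0.1452, 0.0635]
eef_rot: [180.0, -0.0, 24.9]
contact_force: [-0.6, 0.0, -1.0]
gripper_width: 0.0376
gripper_force: 35.0
```

Call:
jog_arm([
  [[-1,0,0,-0.1,0],[-1,0,0,0,0],[-1,0,0,0,0]],
])

```text
time_s: 31.1
tcp_pos: [0.6136, -0.1452, 0.0624]
eef_rot: [180.0, -0.0, 24.9]
contact_force: [-0.2, 0.2, -1.2]
gripper_width: 0.0374
gripper_force: 35.0
```

Call:
jog_arm([
  [[-1,0,0,-0.1,0],[-1,0,0,0,0],[-1,0,0,0,0]],
])

```text
time_s: 31.48
tcp_pos: [0.6137, -0.1452, 0.0621]
eef_rot: [180.0, -0.0, 24.9]
contact_force: [-1.6, 1.5, 5.8]
gripper_width: 0.0376
gripper_force: 35.0
```

The nut is seated at the expected height of 0.0621. I'll release it and rise clear.

Call:
jog_arm([
  [[0.4,0,0,0,0],[0.4,0,0,0,0],[0.4,0,0,0,0],[0.4,0,0,0,0],[0.4,0,0,2,0],[0.4,0,0,4,0],[0.4,0,0,4,0],[0.4,-3,0,4,0]],
])

```text
time_s: 32.48
tcp_pos: [0.5843, -0.1452, 0.202]
eef_rot: [180.0, 0.0, 24.9]
contact_force: [-0.8, -0.5, -0.5]
gripper_width: 0.0611
gripper_force: 0.0
```

Call:
jog_arm([
  [[0.4,-5,3,3,0],[0.4,-5,4,0,0],[0.4,-4,4,0,0],[0.4,0,5,0,0],[0.4,0,5,0,0],[0.4,0,5,0,0],[0.4,0,0,0,0],[0.4,0,0,0,0]],
])

```text
time_s: 33.48
tcp_pos: [0.4468, 0.1124, 0.2297]
eef_rot: [180.0, 0.0, 25.0]
contact_force: [0.9, 0.2, -0.4]
gripper_width: 0.0613
gripper_force: 0.0
```

```bash
python3 - <<'E'
import cv2,numpy as np
from plant import r
a=r.capture("top")[160:340,250:535];b=r.capture("scene")[185:385,265:465]
a=cv2.resize(a,(600,379),interpolation=3)[:250];b=cv2.resize(b,(345,345),interpolation=3)
c=np.zeros((600,600,3),np.uint8);c[:250]=a;c[252:597,:345]=b
cv2.imwrite("pics/end.png",c)
E
```

```text
(no output)
```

View pics/end.png

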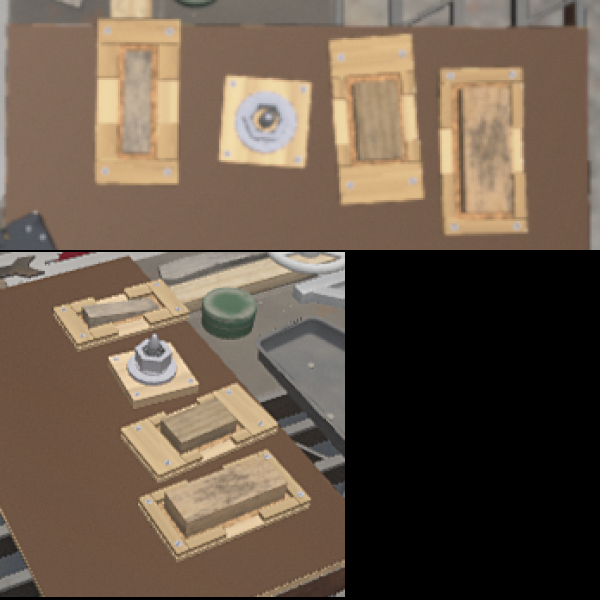

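The last picture shows the wedge, stop block and set-up block flat in their pockets. The flange is hub up on the stand with the nut on top of it round the stud, and the arm is clear of everything.

```bash
python3 -c "
from plant import r
print(r.close_job())"
```

```text
the job is handed in; nothing more can be done
None
```

The job is handed in: all three wooden pieces lie flat in their own trays, and the flange (hub up) and then the nut are seated on the stud. The final pictures show this; the hand-in call returned no verdict.

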